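Fetch the bearing from behind the tall stock

ROBOT

A 6-joint arm with a two-finger parallel gripper is mounted at the origin on the work surface. World frame = base frame: x ahead of the robot, y to its left, z up, the work surface at z = 0. Lengths are in mm, angles in rad, forces in N, time in s.
With the tool pointing down it reaches from about 350 to 775 mm from the base axis. Payload 7.3 kg.
Tool frame: the origin (TCP) lies at the very end of the fingers, on their centre line; the grasp point (between the pads) lies 19 mm behind it; z points along the fingers, y is the line along which they close (so a half turn about z gives the same grasp; the last joint's range is limited). The gripper opens to 92 mm and grips with 3 to 60 N. Pads are 19 mm wide; open, the fingers measure 130 mm over their backs; the gripper's body (75 mm by 190 mm) begins 47 mm behind the grasp point.
Start: joints at [-1.45, 0.342, 1.524, -0, 1.275, -0.146], TCP at [138.436, -506.439, 226.741] pointing down, gripper open.
Joint ranges: [-2.53, 2.53], [-0.77, 2.02], [0.04, 2.7], [-1, 4.14], [0.28, 2.66], [-3.11, 3.11]. Speed limits (rad/s): [2.57, 2.57, 3.14, 3.14, 3.14, 3.14].

INTERFACE

Orientations are given as [roll, pitch, yaw] about the fixed x, y, z axes, in that order (R = Rz(yaw) Ry(pitch) Rx(roll)).
In Python, from plant import bot gives the robot as it stands.
- The arm moves only by the tool jog_arm, never from a script. Its argument "targets" is a list of rows, each an object with "xyz": the shift along the tool's x, y, z as a fraction of full scale, a list of three; "spin": the turn about the tool's z as a fraction of full scale. In form: [{"xyz": [x, y, z], "spin": spin}, ...]. A call has exactly 10 rows; each row shifts and turns the commanded pose from where the row before left it, along the tool's axes as they then stand; what a row does not reach is not made up. Full scale, the value 1, is 80 mm for a shift and 0.1 rad for a turn. A row lasts 1/8 s, in which the tool goes at most 62.5 mm and 10.7 degrees, less where a joint would pass 70% of its speed; a pose out of reach is approached as far as the arm can. A call with a number of a shift or a turn outside -1 to 1 is refused whole. A call with a gripper value outside its range is refused whole. "gripper" is the opening in per cent of the stroke, from 0 (shut) to 100 (fully open), set as the call begins (left out, the last holds). The fingers move at their own pace and stop on an object; the grip force is fixed at half the most. Time passes only in rows, so rows that do not move let the fingers close, or fill a call up. It gives the time, the measured TCP pose, the force, the opening and the grip force at its end, in the units of the state.
- bot.get_obs(): the state, without advancing time (a new reading comes with each control period).
- bot.capture(name): name is "side" or "top"; returns the picture (420x560x3 uint8, blue, green, red); there is no depth.
- bot.get_calibration(name): a dict with "vfov" (degrees; the focal length in pixels is half the picture's height over the tangent of half this angle, whatever the lens; pixels are square), "cx", "cy" (the principal point, pixels), "eye" and "rotation" of the camera in the world. Camera axes: x right, y down, z forward; pixel columns grow to the right and rows downward; lengths in mm; the calibration is good to about 2 mm. A picture is of the moment at which its call begins. get_calibration takes no time and is no camera call.
- bot.close_job(): hands the job in; it is judged then, once.
The state is a dict: "time": time; "joint_positions": joint angles; "dq": joint speeds; "tau": joint torques, N m; "tool_pos": TCP position; "tcp_rot": TCP orientation; "contact_force": force on the tool from outside, world axes, zero at the start; "moment": the same for the moment, N m; "grip_width": finger opening in mm; "finger_force": force on a finger pad.
Only numpy, scipy, OpenCV 4.12 (cv2) and the standard library are available. Lean on these libraries where they do the work, as an engineer would, in place of code of your own. Each camera call takes 0.05 s, during which the arm holds its last target. There are 200 camera calls.

TASK

The bearing on the grey parts tray is hemmed in by the spray can, the bearing driver and the square tin: first clear all three onto the plywood board, standing upright. While they wait there, fetch the bearing and set it down gently, flat and centred, on the steel press block. Then put the three tall things back on the tray, upright, each exactly where it stood at the start, and leave the jar and the carton on the tray undisturbed.

Things in the scene. Friction and masses are not known exactly. Their poses are not given: they have to be found in the camera images.
- bearing: Low round steel ball bearing with a black seal, 50 mm across and 24 mm high, lying flat on the tray floor behind one tall thing and between the two others (its centre about 67 mm from each of theirs), 0.2 kg. Origin: centre of its underside; z along its axis, up.
- spray_can: Upright round spray can, 52 mm across up to 92 mm high (the part to grip), then a narrower white cap 36 mm across; 118 mm high in all, about 0.3 kg. Origin: centre of its underside, z up.
- driver: Upright turned aluminium bearing driver: foot 52 mm across up to 30 mm high, then a plain stem 36 mm across (the part to grip) from 34 mm up to its top at 110 mm; about 0.35 kg. Origin: centre of its underside, z up.
- tin: Upright square tin, 46 x 46 mm and 98 mm high (the part to grip), with a black screw cap 24 mm across on top, 112 mm high in all; about 0.35 kg. Origin: centre of its underside, z up; x and y square to its sides.
- tray: Grey sheet-steel parts tray fixed to the bench, 200 mm (x) by 340 mm (y), floor 4 mm thick, rim 18 mm high and 4 mm thick. The tall things, the bearing, the jar and the carton all stand on its floor. Origin: centre of its underside; at yaw 0 its short side runs along world x.
- board: Bare plywood board fixed flat on the bench, the side area: 270 mm (its x) by 140 mm (its y), 12 mm thick, empty at the start, with room for three things in a row along x. Origin: centre of its underside.
- press_block: Dark steel square press block fixed on the bench, 100 x 100 mm and 25 mm high, flat on top with a dark bore mark 28 mm across at its centre (nothing drops into it). Origin: centre of its underside.
- jar: Bystander: small jar with a steel lid, 44 mm across and 55 mm high, on a near corner of the tray. Origin: centre of its underside. To be left alone.
- carton: Bystander: small cardboard carton 40 x 48 mm and 40 mm high, on the other near corner of the tray. Origin: centre of its underside. To be left alone.

How it is judged (in metres and radians):
On the way, in this order (a step that is already met when the one before it is completed fails the run):
1. the spray can, the driver and the tin all stand upright on the board, released (x of spray_can in the frame of board between -0.135 and 0.135 m and y of spray_can in the frame of board between -0.07 and 0.07 m and z of spray_can in the frame of board between 0.007 and 0.018 m and angle between each of spray_can, driver, tin's own z axis and vertical below 0.12 rad and x of driver in the frame of board between -0.135 and 0.135 m and y of driver in the frame of board between -0.07 and 0.07 m and z of driver in the frame of board between 0.007 and 0.018 m and x of tin in the frame of board between -0.135 and 0.135 m and y of tin in the frame of board between -0.07 and 0.07 m and z of tin in the frame of board between 0.007 and 0.018 m and contact force between the fingers and spray_can below 0.2 N and linear speed of each of spray_can, driver, tin below 0.03 m/s and contact force between the fingers and driver below 0.2 N and contact force between the fingers and tin below 0.2 N), for 0.2 s.
2. the bearing lies flat and centred on the press block, released, with the three tall things still on the board (horizontal distance between bearing and press_block below 0.012 m and z of bearing in the frame of press_block between 0.02 and 0.031 m and angle between each of bearing, spray_can, driver, tin's own z axis and vertical below 0.12 rad and contact force between the fingers and bearing below 0.2 N and linear speed of bearing below 0.03 m/s and x of spray_can in the frame of board between -0.135 and 0.135 m and y of spray_can in the frame of board between -0.07 and 0.07 m and z of spray_can in the frame of board between 0.007 and 0.018 m and x of driver in the frame of board between -0.135 and 0.135 m and y of driver in the frame of board between -0.07 and 0.07 m and z of driver in the frame of board between 0.007 and 0.018 m and x of tin in the frame of board between -0.135 and 0.135 m and y of tin in the frame of board between -0.07 and 0.07 m and z of tin in the frame of board between 0.007 and 0.018 m), for 0.2 s.
At the end, for the whole second after the job is handed in: The bearing lies flat on the press block, its centre within 12 mm of the block's centre; the spray can, the driver and the tin stand upright (within about 7 degrees) on the tray, each within 15 mm of where it stood at the start; all are released and at rest (horizontal distance between bearing and press_block below 0.012 m and z of bearing in the frame of press_block between 0.02 and 0.031 m and angle between each of bearing, spray_can, driver, tin's own z axis and vertical below 0.12 rad and contact force between the fingers and bearing below 0.2 N and linear speed of each of bearing, spray_can, driver, tin below 0.03 m/s and distance of each of spray_can, driver, tin from where it was at the start of the episode below 0.015 m and contact force between the fingers and spray_can below 0.2 N and contact force between the fingers and driver below 0.2 N and contact force between the fingers and tin below 0.2 N); the robot touches nothing.
It fails at once if the jar or the carton was shifted by more than 15 mm (distance of any of jar, carton from where it was at the start of the episode above 0.015 m).
It fails at once if the bearing was dropped or thrown onto the press block (faster than 0.6 m/s just above it) (horizontal distance between bearing and press_block below 0.06 m and z of bearing in the frame of press_block below 0.05 m and linear speed of bearing above 0.6 m/s).
It also fails if it takes over 144 s, if anything falls off the work surface, if the arm or the gripper's body presses on something with over 40 N, if the wrist force passes 120 N, or if a joint passes its speed limit or range.

## Working session

There is one attempt and no reset: what is moved stays moved. The work goes in short steps, Python scripts to look and compute and a tool call to move; the robot and the scene stay as the last step left them, time stands still between calls to the robot, and variables do not carry over. Pictures are saved under pics/ and viewed, at most 14 in all, crops included, and the job is handed in when it is done.

Besides the shell and the picture viewer there is one more tool, called after ">>>" in YAML: its name, and indented under it one key for each argument. jog_arm: Moves the arm, as the interface text tells. Shift numbers are shares of 80 mm and turn numbers shares of 0.1 rad, none past 1 either way. Its arguments: {"type":"object","properties":{"targets":{"type":"array","items":{"type":"object","properties":{"xyz":{"type":"array","items":{"type":"number"}},"spin":{"type":"number"}}}},"gripper":{"type":"number"}},"required":["targets"]}

```bash
ls; mkdir -p pics
python3 - <<'E'
from plant import bot
import cv2
for n in("top","side"):
    cv2.imwrite(f"pics/{n}0.png",bot.capture(n)); print(n,bot.get_calibration(n))
print(bot.get_obs())
E
```

```text
pics
top {'vfov': 50.052164296723156, 'cx': 275.9163013929229, 'cy': 212.44507752940297, 'eye': array([352.70592698,  16.55109391, 967.64104764]), 'rotation': array([-2.92993658, -0.00496723, -1.63700926])}
side {'vfov': 44.233197295062496, 'cx': 283.5157939296532, 'cy': 204.94899444517867, 'eye': array([ 457.26342831, 1070.49451799,  666.99995726]), 'rotation': array([-2.08012630e+00, -1.26959899e-03, -3.05398368e+00])}
{'time': 0.1, 'joint_positions': array([-1.44999002e+00,  3.42658658e-01,  1.52490505e+00, -7.91265937e-06,
        1.27542015e+00, -1.45993882e-01]), 'dq': array([-1.10273670e-03, -9.56754754e-04, -4.67499868e-03,  4.22093286e-04,
        3.90006294e-05, -5.00004829e-04]), 'tau': array([ 1.29172364e-03, -4.32004380e+01, -2.44694817e+01,  7.18781585e-02,
        5.26148966e-02, -3.65305823e-05]), 'tool_pos': array([ 138.39232617, -506.05548822,  226.11729548]), 'tcp_rot': array([-3.14021515e+00, -1.94900223e-04,  2.66802364e-01]), 'contact_force': array([-0.92985934,  0.40643924, -1.31072349]), 'moment': array([ 0.04259553, -0.01325013,  0.00712746]), 'finger_force': 0.0, 'grip_width': 91.87602461789473}
```

View pics/top0.png

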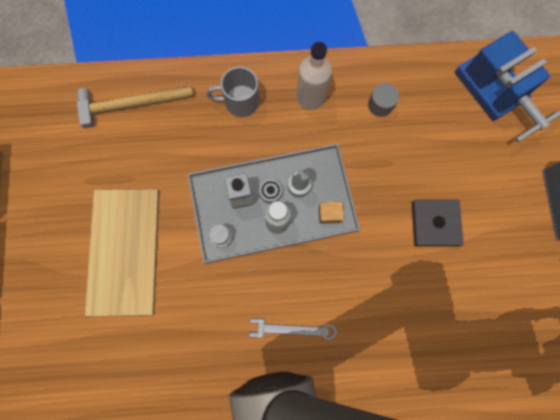

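View pics/side0.png

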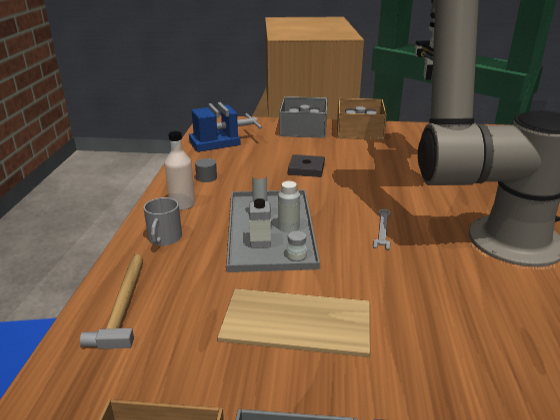

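The top view shows the tray in the middle (190-357, 147-260). The tin is at about (238,188), the bearing (270,190), the driver (300,182), the can (278,213), the jar (220,236) and the carton (331,212). The board is at left (86-158, 190-315) and the press block is at (438,222). I'll enlarge next.

```bash
cat > h.py <<'E'
import numpy as np, cv2
from plant import bot
from scipy.spatial.transform import Rotation as R
def ray(n,u,v):
    c=bot.get_calibration(n); f=210/np.tan(np.radians(c['vfov']/2))
    return np.array(c['eye']), R.from_euler('xyz',c['rotation']).as_matrix()@np.array([(u-c['cx'])/f,(v-c['cy'])/f,1])
def at(n,u,v,z):
    e,d=ray(n,u,v); return (e+d*(z-e[2])/d[2]).round(1)
def px(n,p):
    c=bot.get_calibration(n); f=210/np.tan(np.radians(c['vfov']/2))
    q=R.from_euler('xyz',c['rotation']).as_matrix().T@(np.array(p)-c['eye'])
    return (f*q[:2]/q[2]+[c['cx'],c['cy']]).round(1)
E
python3 - <<'E'
from h import *
im=cv2.imread('pics/top0.png'); im2=cv2.imread('pics/side0.png')
cv2.imwrite('pics/a.png',cv2.resize(im[140:270,185:365],None,fx=4.4,fy=4.4,interpolation=cv2.INTER_CUBIC))
cv2.imwrite('pics/b.png',cv2.resize(im2[150:360,210:380],None,fx=2.8,fy=2.8,interpolation=cv2.INTER_CUBIC))
for n,z,ps in(("top",18,[(190,174),(338,147),(357,230),(205,260)]),("top",12,[(95,190),(158,190),(154,315),(86,315)]),("top",25,[(414,201),(461,200),(462,245),(415,245),(439,222)]),("side",12,[(236,292),(370,298),(369,350),(222,339)]),("side",25,[(293,157),(325,159),(322,174),(289,170)])):
    print(n,[at(n,*p,z)[:2].tolist() for p in ps])
E
```

```text
top [[654.5, 181.0], [696.0, -149.7], [506.3, -172.5], [463.3, 154.4]]
top [[633.3, 390.6], [624.4, 253.0], [357.2, 264.3], [366.5, 404.4]]
top [[560.3, -300.6], [555.9, -402.4], [458.6, -389.6], [465.1, -290.3], [511.0, -348.0]]
side [[622.4, 265.7], [356.8, 260.7], [366.7, 401.7], [625.1, 397.9]]
side [[554.5, -376.7], [456.8, -370.6], [463.5, -265.1], [559.4, -283.2]]
```

View pics/a.png

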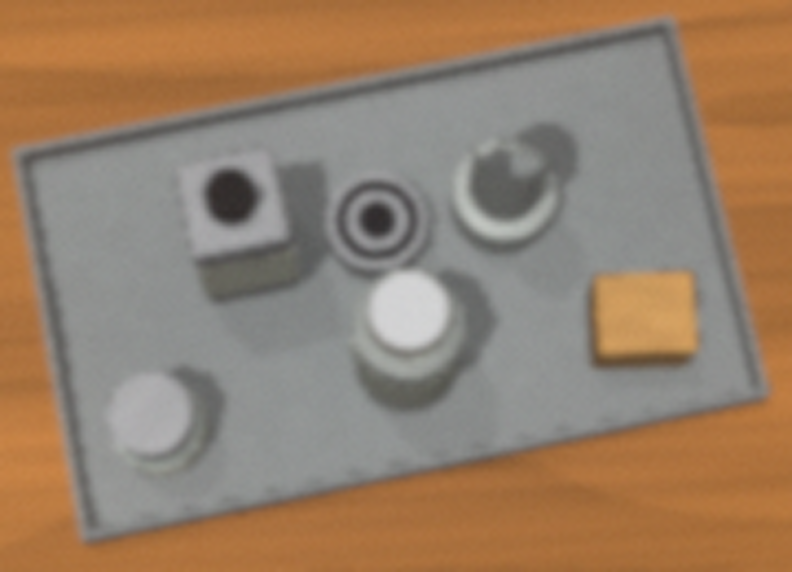

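View pics/b.png

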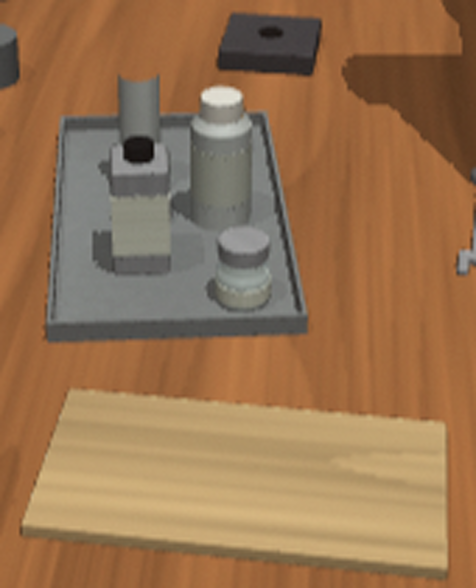

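The enlarged top crop shows the tin cap at about (231,196), the bearing (379,220), the driver foot ring (506,193), the can cap (409,310), the jar (150,412) and the carton top (645,312). The side crop shows all the tall things upright, the tin base at (140,262) and the can base at (222,218).

Run:
```python
from h import *
T=lambda U,V,z:at("top",(U+.5)/4.4+184.5,(V+.5)/4.4+139.5,z)[:2]
S=lambda U,V,z:at("side",(U+.5)/2.8+209.5,(V+.5)/2.8+149.5,z)[:2]
c=[T(*p,18) for p in[(16,150),(672,18),(770,400),(85,542)]]
print('tray',c,[np.linalg.norm(c[i]-c[i-3]) for i in range(4)])
cs=[S(*p,18) for p in[(62,115),(266,113),(306,320),(48,325)]]
print('trayS',cs,[np.linalg.norm(cs[i]-cs[i-3]) for i in range(4)])
P=dict(tincap=T(231,196,116),tintop=T(234,203,102),bear=T(379,220,28),drvfoot=T(506,193,34),can=T(409,310,122),can96=T(409,333,96),jar=T(150,412,59),cart=T(645,312,44))
t=[T(*p,102) for p in[(180,170),(270,148),(290,235),(195,258)]]
print('tin',t,[np.linalg.norm(t[i]-t[i-3]) for i in range(4)])
for k,v in P.items(): print(k,v,np.linalg.norm(v-P['bear']).round(1))
print('sideview tincap',S(139,149,116),'can cap',S(221,97,122),'drv top?',S(139,75,114),'jar',S(244,241,59))
for n,p in(('tin',(231,196)),):pass
```

```text
tray [array([655.4, 184.9]), array([ 703.8, -149. ]), array([ 504.8, -178. ]), array([457.6, 156.9])] [np.float64(337.3896412162057), np.float64(201.10196418732457), np.float64(338.20977218288647), np.float64(199.77197000580432)]
trayS [array([ 704.5, -153.2]), array([ 508.1, -175.1]), array([460. , 163.9]), array([655. , 187.8])] [np.float64(197.61723103009007), np.float64(342.39540008592405), np.float64(196.45918151107114), np.float64(344.57401236889586)]
tin [array([614.4,  95.9]), array([622.1,  54.5]), array([580.7,  47.7]), array([572.8,  90.9])] [np.float64(42.10997506529778), np.float64(41.95473751556549), np.float64(43.916397848639654), np.float64(41.89940333704052)]
tincap [596.6  72.4] 66.6
tintop [597.3  72.2] 66.3
bear [604.9   6.3] 0.0
drvfoot [612.9 -56.5] 63.3
can [538.2  -3.1] 67.4
can96 [533.3  -3. ] 72.2
jar [511.4 118.7] 146.2
cart [ 547.  -117.5] 136.7
sideview tincap [596.8  83.1] can cap [538.8  -0.9] drv top? [614.3 -52.4] jar [510.8 120.5]
```

```bash
cat >> h.py <<'E'
def plan(*wps,yaw=None,step=48,start=None):
    """world waypoints -> jog rows in the present tool axes"""
    o=bot.get_obs(); p=np.array(o['tool_pos'] if start is None else start,float)
    M=R.from_euler('xyz',[np.pi,0,o['tcp_rot'][2] if yaw is None else yaw]).as_matrix()
    print('at',p.round(1),'yaw',o['tcp_rot'][2].round(3),'F',np.round(o['contact_force'],1),'w',round(o['grip_width'],1),'t',o['time'])
    for w in wps:
        w=np.array(w,float); n=int(np.ceil(np.linalg.norm(w-p)/step))
        print('->',w); a=p.copy()
        for k in range(1,n+1):
            r=(M.T@(a+(w-a)*k/n-p)/80).round(2); p=p+M@r*80; print('  ',r.tolist())
E
python3 - <<'E'
from h import *
S=lambda U,V,z:at("side",(U+.5)/2.8+209.5,(V+.5)/2.8+149.5,z)[:2]
print(S(271,32,25),[S(*p,25) for p in[(230,15),(322,18),(316,51),(219,44)]])
plan((538,-2,200),(538,-2,66),yaw=.15)
E
```

```text
[ 512.  -350.1] [array([ 559.1, -391.2]), array([ 458.1, -392.2]), array([ 462.8, -306.3]), array([ 565.1, -314.5])]
at [ 138.4 -506.1  226.1] yaw 0.267 F [-0.9  0.4 -1.3] w 91.9 t 0.1
-> [538.  -2. 200.]
   [0.42, -0.39, 0.02]
   [0.42, -0.39, 0.03]
   [0.42, -0.4, 0.02]
   [0.42, -0.39, 0.02]
   [0.42, -0.39, 0.03]
   [0.42, -0.39, 0.02]
   [0.42, -0.39, 0.02]
   [0.42, -0.39, 0.03]
   [0.42, -0.4, 0.02]
   [0.42, -0.39, 0.02]
   [0.42, -0.39, 0.03]
   [0.42, -0.39, 0.02]
   [0.42, -0.39, 0.02]
   [0.42, -0.39, 0.03]
-> [538.  -2.  66.]
   [0.0, -0.0, 0.56]
   [0.0, -0.0, 0.55]
   [0.0, -0.0, 0.56]
```

>>> jog_arm:
  targets:
    - {"xyz":[0,0,0],"spin":0.6}
    - {"xyz":[0,0,0],"spin":0.57}
    - {"xyz":[0,0,0],"spin":0}
    - {"xyz":[0,0,0],"spin":0}
    - {"xyz":[0,0,0],"spin":0}
    - {"xyz":[0,0,0],"spin":0}
    - {"xyz":[0,0,0],"spin":0}
    - {"xyz":[0,0,0],"spin":0}
    - {"xyz":[0,0,0],"spin":0}
    - {"xyz":[0,0,0],"spin":0}
  gripper: 100

```text
time: 1.35
tool_pos: [138.4, -506.5, 226.7]
tcp_rot: [3.141, -0.0, 0.15]
contact_force: [-0.4, 0.1, 0.0]
grip_width: 91.8
finger_force: 0.0
```

>>> jog_arm:
  targets:
    - {"xyz":[0.42,-0.39,0]}
    - {"xyz":[0.42,-0.39,0]}
    - {"xyz":[0.42,-0.4,0]}
    - {"xyz":[0.42,-0.39,0]}
    - {"xyz":[0.42,-0.39,0]}
    - {"xyz":[0.42,-0.39,0]}
    - {"xyz":[0.42,-0.39,0]}
    - {"xyz":[0.42,-0.39,0]}
    - {"xyz":[0.42,-0.39,0]}
    - {"xyz":[0.42,-0.39,0]}

```text
invalid input
```

Run:
```python
from h import *
plan((538,-2,200),(538,-2,66),yaw=.15)
```

```text
at [ 138.4 -506.5  226.7] yaw 0.15 F [-0.4  0.1  0. ] w 91.8 t 1.35
-> [538.  -2. 200.]
   [0.42, -0.39, 0.02]
   [0.42, -0.39, 0.03]
   [0.42, -0.4, 0.02]
   [0.42, -0.39, 0.03]
   [0.42, -0.39, 0.02]
   [0.42, -0.39, 0.02]
   [0.42, -0.39, 0.03]
   [0.42, -0.4, 0.02]
   [0.42, -0.39, 0.02]
   [0.42, -0.39, 0.03]
   [0.42, -0.39, 0.02]
   [0.42, -0.39, 0.03]
   [0.42, -0.4, 0.02]
   [0.42, -0.39, 0.02]
-> [538.  -2.  66.]
   [0.0, 0.0, 0.56]
   [0.0, 0.0, 0.56]
   [0.0, 0.0, 0.56]
```

>>> jog_arm:
  targets:
    - {"xyz":[0.42,-0.39,0],"spin":0}
    - {"xyz":[0.42,-0.39,0],"spin":0}
    - {"xyz":[0.42,-0.4,0],"spin":0}
    - {"xyz":[0.42,-0.39,0],"spin":0}
    - {"xyz":[0.42,-0.39,0],"spin":0}
    - {"xyz":[0.42,-0.39,0],"spin":0}
    - {"xyz":[0.42,-0.39,0],"spin":0}
    - {"xyz":[0.42,-0.39,0],"spin":0}
    - {"xyz":[0.42,-0.39,0],"spin":0}
    - {"xyz":[0.42,-0.39,0],"spin":0}

```text
time: 2.6
tool_pos: [424.9, -145.7, 226.9]
tcp_rot: [3.141, -0.0, 0.15]
contact_force: [0.6, -0.4, 0.0]
grip_width: 91.8
finger_force: 0.0
```

Run:
```python
from h import *
plan((538,-2,200),(538,-2,66),yaw=.15)
```

```text
at [ 424.9 -145.7  226.9] yaw 0.15 F [ 0.6 -0.4  0. ] w 91.8 t 2.6
-> [538.  -2. 200.]
   [0.42, -0.39, 0.08]
   [0.41, -0.39, 0.09]
   [0.42, -0.39, 0.08]
   [0.42, -0.4, 0.09]
-> [538.  -2.  66.]
   [-0.0, 0.0, 0.56]
   [-0.0, 0.0, 0.55]
   [-0.0, 0.0, 0.56]
```

>>> jog_arm:
  targets:
    - {"xyz":[0.42,-0.39,0.08],"spin":0}
    - {"xyz":[0.41,-0.39,0.09],"spin":0}
    - {"xyz":[0.42,-0.39,0.08],"spin":0}
    - {"xyz":[0.42,-0.4,0.09],"spin":0}
    - {"xyz":[0,0,0],"spin":0}
    - {"xyz":[0,0,0.4],"spin":0}
    - {"xyz":[0,0,0.4],"spin":0}
    - {"xyz":[0,0,0.4],"spin":0}
    - {"xyz":[0,0,0.3],"spin":0}
    - {"xyz":[0,0,0.17],"spin":0}

```text
time: 3.85
tool_pos: [536.6, -3.5, 65.0]
tcp_rot: [-3.141, 0.001, 0.149]
contact_force: [0.1, 0.2, 0.1]
grip_width: 91.8
finger_force: 0.0
```

Run:
```python
from h import *
im=bot.capture("top"); im2=bot.capture("side")
a=cv2.resize(im[140:270,185:365],(540,390)); b=cv2.resize(im2[150:280,210:330],(260,282)); c=np.zeros((390,800,3),np.uint8); c[:,:540]=a; c[:282,540:]=b
cv2.imwrite('pics/c.png',c); print(bot.get_obs()['tool_pos'])
```

```text
[536.48537393  -3.28317199  65.000726  ]
```

View pics/c.png

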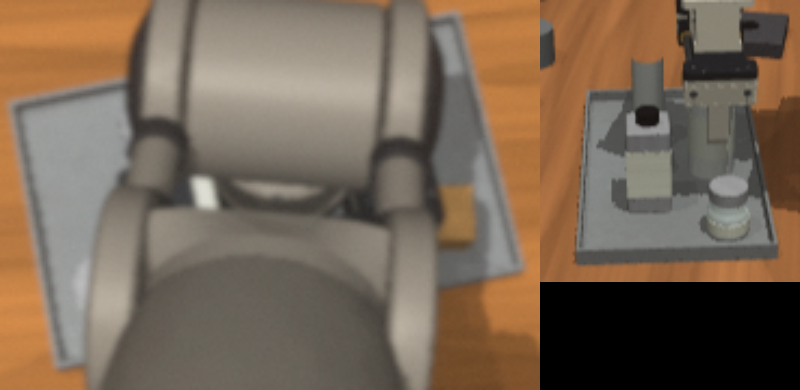

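The side crop shows the near finger at about (718,120) and the can body behind it, centred at about (711,140). I'll check that against the projection.

Run:
```python
from h import *
f=lambda p:((px("side",p)-[210,150])*2.167+[540,0]).round(0)
print('finger tip centre',f((545,52,65)),f((545,52,85)),'can',f((538,-2,40)),f((538,-2,122)),'can base',f((538,-2,4)))
e,d=ray("side",288.9,225)
```

```text
finger tip centre [700. 145.] [700. 128.] can [711. 140.] [711.  74.] can base [711. 168.]
```

The prediction puts the can at column 711, which matches. The near finger lies at x≈528, which also agrees. Closing.

>>> jog_arm:
  targets:
    - {"xyz":[0,0,0],"spin":0}
    - {"xyz":[0,0,0],"spin":0}
    - {"xyz":[0,0,0],"spin":0}
    - {"xyz":[0,0,0],"spin":0}
    - {"xyz":[0,0,0],"spin":0}
    - {"xyz":[0,0,0],"spin":0}
    - {"xyz":[0,0,0],"spin":0}
    - {"xyz":[0,0,0],"spin":0}
    - {"xyz":[0,0,-0.1],"spin":0}
    - {"xyz":[0,0,-0.3],"spin":0}
  gripper: 0

```text
time: 5.2
tool_pos: [535.9, -2.6, 97.0]
tcp_rot: [-3.14, 0.004, 0.15]
contact_force: [-0.9, -0.0, -2.5]
grip_width: 51.3
finger_force: 30.0
```

Run:
```python
from h import *
plan((538,-2,200),(410,332,200),(410,332,74),yaw=.15)
```

```text
at [535.9  -2.6  97. ] yaw 0.15 F [-0.9 -0.  -2.5] w 51.3 t 5.2
-> [538.  -2. 200.]
   [0.01, -0.0, -0.43]
   [0.01, -0.0, -0.43]
   [0.01, -0.0, -0.43]
-> [410. 332. 200.]
   [-0.12, -0.55, 0.0]
   [-0.12, -0.54, 0.0]
   [-0.12, -0.55, 0.0]
   [-0.12, -0.55, 0.0]
   [-0.12, -0.54, 0.0]
   [-0.12, -0.55, 0.0]
   [-0.12, -0.54, 0.0]
   [-0.12, -0.55, 0.0]
-> [410. 332.  74.]
   [-0.0, -0.0, 0.53]
   [-0.0, -0.0, 0.52]
   [-0.0, -0.0, 0.53]
```

>>> jog_arm:
  targets:
    - {"xyz":[0,0,-0.43],"spin":0}
    - {"xyz":[0,0,-0.43],"spin":0}
    - {"xyz":[0,0,-0.43],"spin":0}
    - {"xyz":[-0.12,-0.55,0],"spin":0}
    - {"xyz":[-0.12,-0.55,0],"spin":0}
    - {"xyz":[-0.12,-0.55,0],"spin":0}
    - {"xyz":[-0.12,-0.55,0],"spin":0}
    - {"xyz":[-0.12,-0.55,0],"spin":0}
    - {"xyz":[-0.12,-0.55,0],"spin":0}
    - {"xyz":[-0.12,-0.55,0],"spin":0}

```text
time: 6.45
tool_pos: [423.9, 292.9, 201.0]
tcp_rot: [3.141, 0.001, 0.15]
contact_force: [0.9, 0.6, -2.3]
grip_width: 51.6
finger_force: 30.0
```

Run:
```python
from h import *
plan((410,332,200),(410,332,74),yaw=.15)
```

```text
at [423.9 292.9 201. ] yaw 0.15 F [ 0.9  0.6 -2.3] w 51.6 t 6.45
-> [410. 332. 200.]
   [-0.1, -0.51, 0.01]
-> [410. 332.  74.]
   [0.0, 0.0, 0.53]
   [0.0, 0.0, 0.52]
   [0.0, 0.0, 0.53]
```

>>> jog_arm:
  targets:
    - {"xyz":[-0.07,-0.3,0],"spin":0}
    - {"xyz":[-0.03,-0.18,0],"spin":0}
    - {"xyz":[0,0,0.3],"spin":0}
    - {"xyz":[0,0,0.4],"spin":0}
    - {"xyz":[0,0,0.4],"spin":0}
    - {"xyz":[0,0,0.3],"spin":0}
    - {"xyz":[0,0,0.1],"spin":0}
    - {"xyz":[0,0,0.05],"spin":0}
    - {"xyz":[0,0,0.03],"spin":0}
    - {"xyz":[0,0,0],"spin":0}

```text
time: 7.7
tool_pos: [411.6, 328.6, 75.3]
tcp_rot: [-3.141, -0.001, 0.15]
contact_force: [-0.6, 0.3, -3.0]
grip_width: 51.2
finger_force: 30.0
```

>>> jog_arm:
  targets:
    - {"xyz":[0,0,0.02],"spin":0}
    - {"xyz":[0,0,0],"spin":0}
    - {"xyz":[0,0,0],"spin":0}
    - {"xyz":[0,0,0],"spin":0}
    - {"xyz":[0,0,0],"spin":0}
    - {"xyz":[0,0,-0.2],"spin":0}
    - {"xyz":[0,0,-0.4],"spin":0}
    - {"xyz":[0,0,-0.5],"spin":0}
    - {"xyz":[0,0,-0.45],"spin":0}
    - {"xyz":[0,0,0],"spin":0}
  gripper: 100

```text
time: 8.95
tool_pos: [412.6, 329.3, 200.0]
tcp_rot: [-3.139, -0.006, 0.15]
contact_force: [-0.2, 0.2, -0.0]
grip_width: 91.8
finger_force: 0.0
```

Run:
```python
from h import *
plan((597,72.5,198),(597,72.5,66),yaw=.15)
```

```text
at [412.6 329.3 200. ] yaw 0.15 F [-0.2  0.2 -0. ] w 91.8 t 8.95
-> [597.   72.5 198. ]
   [0.26, 0.5, 0.0]
   [0.25, 0.51, 0.01]
   [0.26, 0.5, 0.0]
   [0.26, 0.5, 0.0]
   [0.26, 0.5, 0.01]
   [0.25, 0.51, 0.0]
   [0.26, 0.5, 0.0]
-> [597.   72.5  66. ]
   [-0.0, -0.0, 0.55]
   [-0.0, -0.0, 0.55]
   [-0.0, -0.0, 0.55]
```

>>> jog_arm:
  targets:
    - {"xyz":[0.26,0.5,0],"spin":0}
    - {"xyz":[0.26,0.5,0],"spin":0}
    - {"xyz":[0.26,0.5,0],"spin":0}
    - {"xyz":[0.26,0.5,0],"spin":0}
    - {"xyz":[0.26,0.5,0],"spin":0}
    - {"xyz":[0.25,0.5,0],"spin":0}
    - {"xyz":[0.25,0.5,0],"spin":0}
    - {"xyz":[0,0,0],"spin":0}
    - {"xyz":[0,0,0],"spin":0}
    - {"xyz":[0,0,0.1],"spin":0}

```text
time: 10.2
tool_pos: [595.1, 74.2, 189.1]
tcp_rot: [-3.142, -0.001, 0.151]
contact_force: [0.1, -0.1, 0.4]
grip_width: 91.7
finger_force: 0.0
```

Run:
```python
from h import *
plan((597,72.5,66),yaw=.15)
im2=bot.capture("side")
cv2.imwrite('pics/d.png',cv2.resize(im2[150:360,210:400],None,fx=2.8,fy=2.8,interpolation=cv2.INTER_CUBIC))
```

```text
at [595.1  74.2 189.1] yaw 0.151 F [ 0.1 -0.1  0.4] w 91.7 t 10.2
-> [597.   72.5  66. ]
   [0.01, 0.01, 0.51]
   [0.0, 0.01, 0.52]
   [0.01, 0.0, 0.51]
```

View pics/d.png

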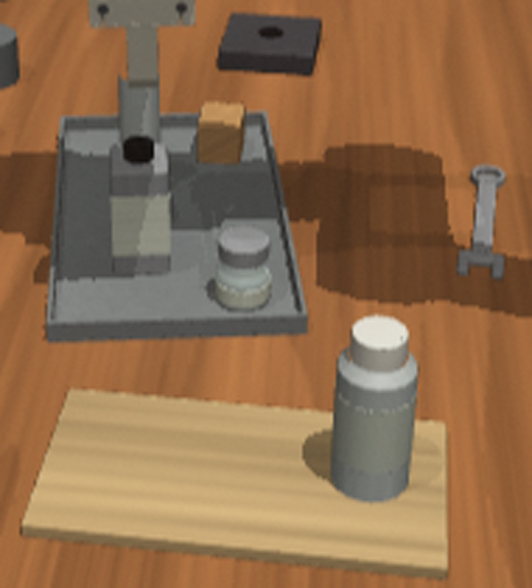

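The can stands upright on the board at about (370,440), and the gripper hangs over the tin at (140,200). Descending on the tin.

>>> jog_arm:
  targets:
    - {"xyz":[0.01,0.01,0.4],"spin":0}
    - {"xyz":[0.01,0.01,0.4],"spin":0}
    - {"xyz":[0,0,0.4],"spin":0}
    - {"xyz":[0,0,0.22],"spin":0}
    - {"xyz":[0,0,0.12],"spin":0}
    - {"xyz":[0,0,0],"spin":0}
    - {"xyz":[0,0,0],"spin":0}
    - {"xyz":[0,0,0],"spin":0}
    - {"xyz":[0,0,0],"spin":0}
    - {"xyz":[0,0,0],"spin":0}

```text
time: 11.5
tool_pos: [597.4, 71.7, 66.1]
tcp_rot: [3.141, -0.0, 0.15]
contact_force: [1.1, -0.2, -0.2]
grip_width: 92.0
finger_force: 0.0
```

>>> jog_arm:
  targets:
    - {"xyz":[0,0,0],"spin":0}
    - {"xyz":[0,0,0],"spin":0}
    - {"xyz":[0,0,0],"spin":0}
    - {"xyz":[0,0,0],"spin":0}
    - {"xyz":[0,0,0],"spin":0}
    - {"xyz":[0,0,0],"spin":0}
    - {"xyz":[0,0,0],"spin":0}
    - {"xyz":[0,0,0],"spin":0}
    - {"xyz":[0,0,-0.1],"spin":0}
    - {"xyz":[0,0,-0.3],"spin":0}
  gripper: 0

```text
time: 12.75
tool_pos: [595.8, 71.5, 96.7]
tcp_rot: [-3.141, 0.005, 0.15]
contact_force: [0.2, 0.7, -3.7]
grip_width: 45.8
finger_force: 29.9
```

Run:
```python
from h import *
plan((597,72,200),(495,328,200),(495,328,74),yaw=.15)
```

```text
at [595.8  71.5  96.7] yaw 0.15 F [ 0.2  0.7 -3.7] w 45.8 t 12.75
-> [597.  72. 200.]
   [0.01, -0.0, -0.43]
   [0.0, -0.0, -0.43]
   [0.01, -0.0, -0.43]
-> [495. 328. 200.]
   [-0.13, -0.56, -0.0]
   [-0.13, -0.56, -0.0]
   [-0.13, -0.56, -0.0]
   [-0.13, -0.56, -0.0]
   [-0.14, -0.56, -0.0]
   [-0.13, -0.56, -0.0]
-> [495. 328.  74.]
   [0.0, 0.0, 0.52]
   [0.0, 0.0, 0.53]
   [0.0, 0.0, 0.52]
```

>>> jog_arm:
  targets:
    - {"xyz":[0,0,-0.43],"spin":0}
    - {"xyz":[0,0,-0.43],"spin":0}
    - {"xyz":[0,0,-0.43],"spin":0}
    - {"xyz":[-0.13,-0.56,0],"spin":0}
    - {"xyz":[-0.13,-0.56,0],"spin":0}
    - {"xyz":[-0.13,-0.56,0],"spin":0}
    - {"xyz":[-0.13,-0.56,0],"spin":0}
    - {"xyz":[-0.13,-0.56,0],"spin":0}
    - {"xyz":[-0.13,-0.3,0],"spin":0}
    - {"xyz":[0,-0.26,0],"spin":0}

```text
time: 14.0
tool_pos: [494.5, 329.1, 201.1]
tcp_rot: [3.141, 0.001, 0.151]
contact_force: [0.6, -0.6, -5.0]
grip_width: 45.8
finger_force: 30.0
```

>>> jog_arm:
  targets:
    - {"xyz":[0,0,0],"spin":0}
    - {"xyz":[0,0,0],"spin":0}
    - {"xyz":[0,0,0.3],"spin":0}
    - {"xyz":[0,0,0.4],"spin":0}
    - {"xyz":[0,0,0.4],"spin":0}
    - {"xyz":[0,0,0.3],"spin":0}
    - {"xyz":[0,0,0.08],"spin":0}
    - {"xyz":[0,0,0.05],"spin":0}
    - {"xyz":[0,0,0.02],"spin":0}
    - {"xyz":[0,0,0],"spin":0}

```text
time: 15.25
tool_pos: [495.9, 328.3, 77.8]
tcp_rot: [-3.141, -0.001, 0.15]
contact_force: [-0.5, -0.6, -4.2]
grip_width: 46.0
finger_force: 30.0
```

>>> jog_arm:
  targets:
    - {"xyz":[0,0,0.02],"spin":0}
    - {"xyz":[0,0,0.02],"spin":0}
    - {"xyz":[0,0,0],"spin":0}
    - {"xyz":[0,0,0],"spin":0}
    - {"xyz":[0,0,0],"spin":0}
    - {"xyz":[0,0,0],"spin":0}
    - {"xyz":[0,0,0],"spin":0}
    - {"xyz":[0,0,0],"spin":0}
    - {"xyz":[0,0,0],"spin":0}
    - {"xyz":[0,0,0],"spin":0}

```text
time: 16.5
tool_pos: [495.6, 328.2, 73.9]
tcp_rot: [-3.142, -0.0, 0.15]
contact_force: [0.6, -0.1, -2.2]
grip_width: 46.2
finger_force: 30.0
```

>>> jog_arm:
  targets:
    - {"xyz":[0,0,0],"spin":0}
    - {"xyz":[0,0,0],"spin":0}
    - {"xyz":[0,0,0],"spin":0}
    - {"xyz":[0,0,0],"spin":0}
    - {"xyz":[0,0,0],"spin":0}
    - {"xyz":[0,0,-0.2],"spin":0}
    - {"xyz":[0,0,-0.4],"spin":0}
    - {"xyz":[0,0,-0.5],"spin":0}
    - {"xyz":[0,0,-0.45],"spin":0}
    - {"xyz":[0,0,0],"spin":0}
  gripper: 100

```text
time: 17.75
tool_pos: [497.1, 329.0, 202.5]
tcp_rot: [-3.139, -0.008, 0.15]
contact_force: [0.2, -0.1, -0.7]
grip_width: 91.5
finger_force: 0.0
```

Run:
```python
from h import *
plan((613,-58.5,198),(613,-58.5,66),yaw=.15)
```

```text
at [497.1 329.  202.5] yaw 0.15 F [ 0.2 -0.1 -0.7] w 91.5 t 17.75
-> [613.  -58.5 198. ]
   [0.08, 0.56, 0.01]
   [0.08, 0.55, 0.0]
   [0.08, 0.56, 0.01]
   [0.08, 0.56, 0.0]
   [0.07, 0.55, 0.01]
   [0.08, 0.56, 0.01]
   [0.08, 0.55, 0.0]
   [0.08, 0.56, 0.01]
   [0.08, 0.56, 0.01]
-> [613.  -58.5  66. ]
   [-0.0, -0.0, 0.55]
   [-0.0, -0.0, 0.55]
   [-0.0, -0.0, 0.55]
```

>>> jog_arm:
  targets:
    - {"xyz":[0.08,0.55,0],"spin":0}
    - {"xyz":[0.08,0.56,0],"spin":0}
    - {"xyz":[0.08,0.56,0],"spin":0}
    - {"xyz":[0.08,0.56,0],"spin":0}
    - {"xyz":[0.07,0.55,0],"spin":0}
    - {"xyz":[0.08,0.56,0],"spin":0}
    - {"xyz":[0.08,0.55,0],"spin":0}
    - {"xyz":[0.08,0.56,0],"spin":0}
    - {"xyz":[0.08,0.56,0],"spin":0}
    - {"xyz":[0,0,0],"spin":0}

```text
time: 19.0
tool_pos: [611.5, -62.7, 197.1]
tcp_rot: [3.141, 0.001, 0.146]
contact_force: [0.4, -0.5, 0.0]
grip_width: 91.9
finger_force: 0.0
```

Run:
```python
from h import *
im=bot.capture("side")
cv2.imwrite('pics/e.png',cv2.resize(im[130:360,210:400],None,fx=2.6,fy=2.6,interpolation=cv2.INTER_CUBIC))
plan((613,-58.5,66),yaw=.15)
for x in(608,613,618):print(x,[((px("side",(x,-58.5,z))-[210,130])*2.6).tolist() for z in(114,38)])
```

```text
at [611.1 -60.8 197.2] yaw 0.147 F [-0.5  0.3  0.1] w 91.8 t 19.05
-> [613.  -58.5  66. ]
   [0.01, -0.01, 0.55]
   [0.01, -0.01, 0.54]
   [0.01, -0.0, 0.55]
608 [[135.71999999999997, 118.3], [137.28000000000003, 189.01999999999998]]
613 [[130.51999999999998, 118.04000000000002], [132.08000000000004, 188.76]]
618 [[125.06000000000006, 117.78000000000003], [126.88000000000004, 188.5]]
```

View pics/e.png

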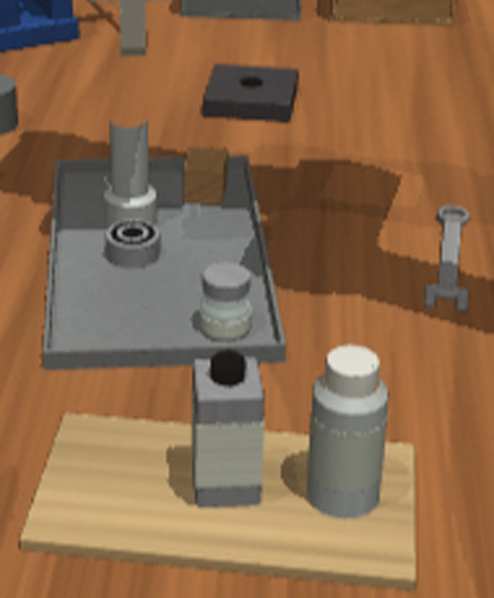

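The tin (228,430) and can (350,430) stand on the board. The driver stem is at column 129 and matches x≈614. Descending on it.

>>> jog_arm:
  targets:
    - {"xyz":[0.02,-0.02,0.4],"spin":0}
    - {"xyz":[0.02,-0.01,0.4],"spin":0}
    - {"xyz":[0,0,0.4],"spin":0}
    - {"xyz":[0,0,0.3],"spin":0}
    - {"xyz":[0,0,0.14],"spin":0}
    - {"xyz":[0,0,0],"spin":0}
    - {"xyz":[0,0,0],"spin":0}
    - {"xyz":[0,0,0],"spin":0}
    - {"xyz":[0,0,0],"spin":0}
    - {"xyz":[0,0,0],"spin":0}

```text
time: 20.3
tool_pos: [614.4, -56.9, 67.0]
tcp_rot: [3.141, -0.0, 0.15]
contact_force: [-0.2, 0.2, -0.7]
grip_width: 91.9
finger_force: 0.0
```

>>> jog_arm:
  targets:
    - {"xyz":[0,0,0],"spin":0}
    - {"xyz":[0,0,0],"spin":0}
    - {"xyz":[0,0,0],"spin":0}
    - {"xyz":[0,0,0],"spin":0}
    - {"xyz":[0,0,0],"spin":0}
    - {"xyz":[0,0,0],"spin":0}
    - {"xyz":[0,0,0],"spin":0}
    - {"xyz":[0,0,0],"spin":0}
    - {"xyz":[0,0,-0.1],"spin":0}
    - {"xyz":[0,0,-0.3],"spin":0}
  gripper: 0

```text
time: 21.55
tool_pos: [613.1, -56.6, 97.8]
tcp_rot: [-3.14, 0.004, 0.15]
contact_force: [0.6, 0.0, -2.6]
grip_width: 35.6
finger_force: 30.0
```

Run:
```python
from h import *
plan((614,-58,200),(579,324,200),(579,324,74),yaw=.15)
```

```text
at [613.1 -56.6  97.8] yaw 0.15 F [ 0.6  0.  -2.6] w 35.6 t 21.55
-> [614. -58. 200.]
   [0.0, 0.01, -0.43]
   [0.01, 0.0, -0.42]
   [-0.0, 0.01, -0.43]
-> [579. 324. 200.]
   [0.03, -0.6, 0.0]
   [0.04, -0.6, 0.0]
   [0.03, -0.6, 0.0]
   [0.04, -0.59, 0.0]
   [0.03, -0.6, 0.0]
   [0.04, -0.6, 0.0]
   [0.03, -0.6, 0.0]
   [0.04, -0.6, 0.0]
-> [579. 324.  74.]
   [-0.0, 0.0, 0.53]
   [-0.0, 0.0, 0.52]
   [-0.0, 0.0, 0.53]
```

>>> jog_arm:
  targets:
    - {"xyz":[0,0,-0.43],"spin":0}
    - {"xyz":[0,0,-0.43],"spin":0}
    - {"xyz":[0,0,-0.43],"spin":0}
    - {"xyz":[0.03,-0.6,0],"spin":0}
    - {"xyz":[0.04,-0.6,0],"spin":0}
    - {"xyz":[0.03,-0.6,0],"spin":0}
    - {"xyz":[0.04,-0.6,0],"spin":0}
    - {"xyz":[0.03,-0.6,0],"spin":0}
    - {"xyz":[0.04,-0.6,0],"spin":0}
    - {"xyz":[0.03,-0.5,0],"spin":0}

```text
time: 22.8
tool_pos: [583.6, 272.2, 202.0]
tcp_rot: [3.142, 0.0, 0.151]
contact_force: [0.5, -0.3, -2.4]
grip_width: 35.5
finger_force: 30.0
```

>>> jog_arm:
  targets:
    - {"xyz":[0.03,-0.4,0],"spin":0}
    - {"xyz":[0,-0.27,0],"spin":0}
    - {"xyz":[0,0,0],"spin":0}
    - {"xyz":[0,0,0.3],"spin":0}
    - {"xyz":[0,0,0.4],"spin":0}
    - {"xyz":[0,0,0.4],"spin":0}
    - {"xyz":[0,0,0.25],"spin":0}
    - {"xyz":[0,0,0.1],"spin":0}
    - {"xyz":[0,0,0.05],"spin":0}
    - {"xyz":[0,0,0],"spin":0}

```text
time: 24.05
tool_pos: [579.1, 323.6, 82.6]
tcp_rot: [-3.142, -0.001, 0.149]
contact_force: [-0.2, -0.7, -2.3]
grip_width: 35.6
finger_force: 30.0
```

>>> jog_arm:
  targets:
    - {"xyz":[0,0,0.03],"spin":0}
    - {"xyz":[0,0,0.03],"spin":0}
    - {"xyz":[0,0,0.02],"spin":0}
    - {"xyz":[0,0,0.01],"spin":0}
    - {"xyz":[0,0,0],"spin":0}
    - {"xyz":[0,0,0],"spin":0}
    - {"xyz":[0,0,0],"spin":0}
    - {"xyz":[0,0,0],"spin":0}
    - {"xyz":[0,0,0],"spin":0}
    - {"xyz":[0,0,0],"spin":0}

```text
time: 25.3
tool_pos: [578.7, 323.8, 74.7]
tcp_rot: [3.142, -0.0, 0.15]
contact_force: [0.2, -0.0, -2.9]
grip_width: 35.2
finger_force: 30.0
```

>>> jog_arm:
  targets:
    - {"xyz":[0,0,0],"spin":0}
    - {"xyz":[0,0,0],"spin":0}
    - {"xyz":[0,0,0],"spin":0}
    - {"xyz":[0,0,0],"spin":0}
    - {"xyz":[0,0,0],"spin":0}
    - {"xyz":[0,0,-0.2],"spin":0}
    - {"xyz":[0,0,-0.4],"spin":0}
    - {"xyz":[0,0,-0.5],"spin":0}
    - {"xyz":[0,0,-0.45],"spin":0}
    - {"xyz":[0,0,0],"spin":0}
  gripper: 100

```text
time: 26.55
tool_pos: [580.4, 324.5, 203.8]
tcp_rot: [-3.14, -0.008, 0.15]
contact_force: [0.6, -0.1, -0.8]
grip_width: 91.9
finger_force: 0.0
```

Run:
```python
from h import *
im=bot.capture("side"); im2=bot.capture("top")
c=np.zeros((598,800,3),np.uint8); a=cv2.resize(im[130:360,210:400],None,fx=2.6,fy=2.6,interpolation=cv2.INTER_CUBIC); b=cv2.resize(im2[140:210,240:315],(300,280),interpolation=cv2.INTER_CUBIC)
c[:,:494]=a; c[:280,494:794]=b
cv2.imwrite('pics/f.png',c)
plan((605,6.5,198),(605,6.5,8),yaw=.15)
```

```text
at [578.6 323.7 199.4] yaw 0.15 F [-0.3 -0.2 -0.4] w 91.7 t 26.65
-> [605.    6.5 198. ]
   [-0.04, 0.57, 0.0]
   [-0.04, 0.56, 0.0]
   [-0.03, 0.57, 0.01]
   [-0.04, 0.57, -0.0]
   [-0.04, 0.57, 0.0]
   [-0.04, 0.56, 0.0]
   [-0.04, 0.57, 0.01]
-> [605.    6.5   8. ]
   [0.0, 0.0, 0.59]
   [0.0, 0.0, 0.6]
   [0.0, 0.0, 0.59]
   [0.0, 0.0, 0.59]
```

View pics/f.png

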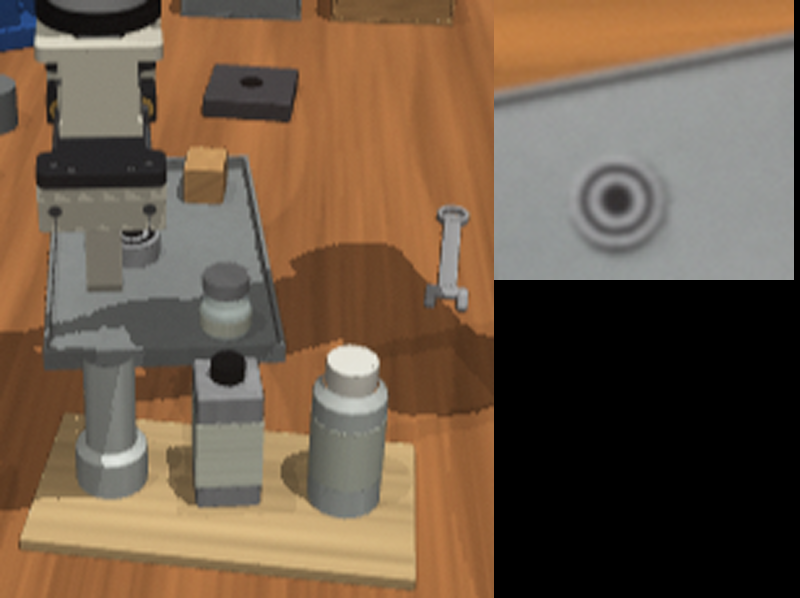

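All three stand upright on the board: the driver at (112,430), the tin (228,430) and the can (350,430). The bearing's top face is at crop (617,201), which is image (270.6,190.1), unmoved. Fetching it next.

>>> jog_arm:
  targets:
    - {"xyz":[-0.04,0.57,0],"spin":0}
    - {"xyz":[-0.04,0.57,0],"spin":0}
    - {"xyz":[-0.04,0.57,0],"spin":0}
    - {"xyz":[-0.04,0.57,0],"spin":0}
    - {"xyz":[-0.04,0.56,0],"spin":0}
    - {"xyz":[-0.04,0.56,0],"spin":0}
    - {"xyz":[-0.04,0.56,0],"spin":0}
    - {"xyz":[0,0,0.4],"spin":0}
    - {"xyz":[0,0,0.4],"spin":0}
    - {"xyz":[0,0,0.4],"spin":0}

```text
time: 27.9
tool_pos: [602.8, 7.0, 100.5]
tcp_rot: [-3.141, 0.002, 0.149]
contact_force: [0.0, 0.6, -0.0]
grip_width: 91.7
finger_force: 0.0
```

Run:
```python
from h import *
plan((604.5,6.5,7.5),yaw=.15)
```

```text
at [602.8   7.  100.5] yaw 0.149 F [ 0.   0.6 -0. ] w 91.7 t 27.9
-> [604.5   6.5   7.5]
   [0.01, 0.0, 0.58]
   [0.01, 0.01, 0.58]
```

>>> jog_arm:
  targets:
    - {"xyz":[0,0,0.4],"spin":0}
    - {"xyz":[0,0,0.3],"spin":0}
    - {"xyz":[0,0,0.2],"spin":0}
    - {"xyz":[0,0,0.1],"spin":0}
    - {"xyz":[0,0,0.05],"spin":0}
    - {"xyz":[0,0,0],"spin":0}
    - {"xyz":[0,0,0],"spin":0}
    - {"xyz":[0,0,0],"spin":0}
    - {"xyz":[0,0,0],"spin":0}
    - {"xyz":[0,0,0],"spin":0}

```text
time: 29.15
tool_pos: [603.8, 7.1, 18.8]
tcp_rot: [3.141, -0.0, 0.15]
contact_force: [-0.5, 0.3, 0.3]
grip_width: 91.7
finger_force: 0.0
```

>>> jog_arm:
  targets:
    - {"xyz":[0.01,0,0.07],"spin":0}
    - {"xyz":[0,0,0.04],"spin":0}
    - {"xyz":[0,0,0.02],"spin":0}
    - {"xyz":[0,0,0],"spin":0}
    - {"xyz":[0,0,0],"spin":0}
    - {"xyz":[0,0,0],"spin":0}
    - {"xyz":[0,0,0],"spin":0}
    - {"xyz":[0,0,0],"spin":0}
    - {"xyz":[0,0,0],"spin":0}
    - {"xyz":[0,0,0],"spin":0}
  gripper: 75

```text
time: 30.4
tool_pos: [604.6, 7.3, 8.3]
tcp_rot: [3.142, 0.0, 0.15]
contact_force: [0.3, -0.3, 0.2]
grip_width: 68.8
finger_force: 0.0
```

>>> jog_arm:
  targets:
    - {"xyz":[0,0,0],"spin":0}
    - {"xyz":[0,0,0],"spin":0}
    - {"xyz":[0,0,0],"spin":0}
    - {"xyz":[0,0,0],"spin":0}
    - {"xyz":[0,0,0],"spin":0}
    - {"xyz":[0,0,0],"spin":0}
    - {"xyz":[0,0,0],"spin":0}
    - {"xyz":[0,0,-0.1],"spin":0}
    - {"xyz":[0,0,-0.3],"spin":0}
    - {"xyz":[0,0,-0.4],"spin":0}
  gripper: 0

```text
time: 31.65
tool_pos: [603.8, 7.4, 72.4]
tcp_rot: [-3.141, 0.002, 0.15]
contact_force: [0.6, 0.2, -2.5]
grip_width: 49.3
finger_force: 30.0
```

Run:
```python
from h import *
plan((604.5,7,150),(511,-349,150),(511,-349,40),yaw=.15)
```

```text
at [603.8   7.4  72.4] yaw 0.15 F [ 0.6  0.2 -2.5] w 49.3 t 31.65
-> [604.5   7.  150. ]
   [0.0, 0.0, -0.49]
   [0.01, 0.01, -0.48]
-> [ 511. -349.  150.]
   [-0.23, 0.53, -0.0]
   [-0.23, 0.53, -0.0]
   [-0.22, 0.52, -0.0]
   [-0.23, 0.53, -0.0]
   [-0.23, 0.53, -0.0]
   [-0.23, 0.53, -0.0]
   [-0.22, 0.52, -0.0]
   [-0.23, 0.53, -0.0]
-> [ 511. -349.   40.]
   [-0.0, 0.0, 0.46]
   [-0.0, 0.0, 0.46]
   [-0.0, 0.0, 0.45]
```

>>> jog_arm:
  targets:
    - {"xyz":[0,0,-0.48],"spin":0}
    - {"xyz":[0,0,-0.48],"spin":0}
    - {"xyz":[-0.23,0.53,0],"spin":0}
    - {"xyz":[-0.23,0.53,0],"spin":0}
    - {"xyz":[-0.22,0.53,0],"spin":0}
    - {"xyz":[-0.23,0.53,0],"spin":0}
    - {"xyz":[-0.23,0.53,0],"spin":0}
    - {"xyz":[-0.22,0.53,0],"spin":0}
    - {"xyz":[-0.23,0.53,0],"spin":0}
    - {"xyz":[-0.15,0.35,0],"spin":0}

```text
time: 32.9
tool_pos: [514.4, -336.6, 149.3]
tcp_rot: [3.142, 0.0, 0.148]
contact_force: [-0.6, 0.7, -2.9]
grip_width: 49.3
finger_force: 30.0
```

>>> jog_arm:
  targets:
    - {"xyz":[-0.07,0.15,0],"spin":0}
    - {"xyz":[0,0,0],"spin":0}
    - {"xyz":[0,0,0.2],"spin":0}
    - {"xyz":[0,0,0.2],"spin":0}
    - {"xyz":[0,0,0.2],"spin":0}
    - {"xyz":[0,0,0.2],"spin":0}
    - {"xyz":[0,0,0.2],"spin":0}
    - {"xyz":[0,0,0.1],"spin":0}
    - {"xyz":[0,0,0],"spin":0}
    - {"xyz":[0,0,0],"spin":0}

```text
time: 34.15
tool_pos: [512.0, -347.7, 61.7]
tcp_rot: [3.141, -0.001, 0.15]
contact_force: [0.7, -0.1, -2.1]
grip_width: 49.1
finger_force: 30.0
```

Run:
```python
from h import *
plan((511,-349,29.5),yaw=.15)
im=bot.capture("side"); b=bot.capture("top")
c=np.zeros((420,800,3),np.uint8); c[:,:420]=cv2.resize(im[120:220,260:360],(420,420),interpolation=cv2.INTER_CUBIC); c[:380,420:]=cv2.resize(b[170:270,390:490],(380,380),interpolation=cv2.INTER_CUBIC)
cv2.imwrite('pics/g.png',c)
```

```text
at [ 512.  -347.7   61.7] yaw 0.15 F [ 0.7 -0.1 -2.1] w 49.1 t 34.15
-> [ 511.  -349.    29.5]
   [-0.02, 0.01, 0.4]
```

View pics/g.png

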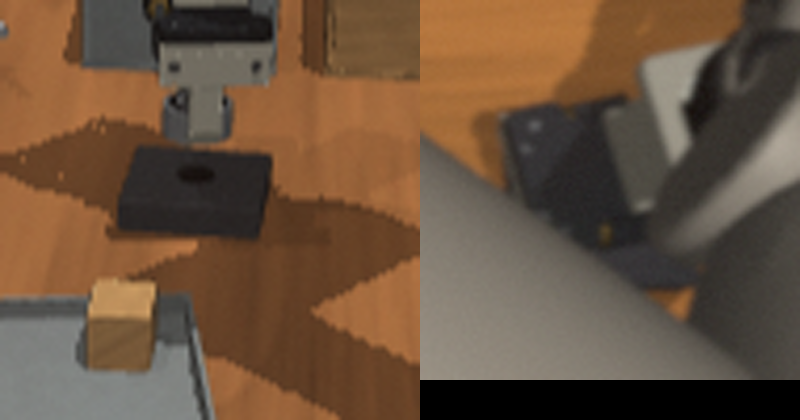

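In the side crop the bearing hangs at column 197, over the bore at (194,174), so it's centred. Lowering slowly.

>>> jog_arm:
  targets:
    - {"xyz":[-0.01,0.01,0.1],"spin":0}
    - {"xyz":[0,0,0.1],"spin":0}
    - {"xyz":[0,0,0.08],"spin":0}
    - {"xyz":[0,0,0.05],"spin":0}
    - {"xyz":[0,0,0.03],"spin":0}
    - {"xyz":[0,0,0.02],"spin":0}
    - {"xyz":[0,0,0],"spin":0}
    - {"xyz":[0,0,0],"spin":0}
    - {"xyz":[0,0,0],"spin":0}
    - {"xyz":[0,0,0],"spin":0}

```text
time: 35.5
tool_pos: [511.0, -348.3, 30.8]
tcp_rot: [3.141, -0.0, 0.15]
contact_force: [-0.3, -0.6, -2.4]
grip_width: 49.3
finger_force: 30.0
```

>>> jog_arm:
  targets:
    - {"xyz":[0,0,0.01],"spin":0}
    - {"xyz":[0,0,0.01],"spin":0}
    - {"xyz":[0,0,0],"spin":0}
    - {"xyz":[0,0,0],"spin":0}
    - {"xyz":[0,0,0],"spin":0}
    - {"xyz":[0,0,0],"spin":0}
    - {"xyz":[0,0,0],"spin":0}
    - {"xyz":[0,0,0],"spin":0}
    - {"xyz":[0,0,0],"spin":0}
    - {"xyz":[0,0,0],"spin":0}

```text
time: 36.75
tool_pos: [511.0, -348.3, 29.3]
tcp_rot: [3.141, -0.0, 0.15]
contact_force: [-1.1, 1.4, 3.9]
grip_width: 49.2
finger_force: 30.0
```

>>> jog_arm:
  targets:
    - {"xyz":[0,0,0],"spin":0}
    - {"xyz":[0,0,0],"spin":0}
    - {"xyz":[0,0,0],"spin":0}
    - {"xyz":[0,0,0],"spin":0}
    - {"xyz":[0,0,0],"spin":0}
    - {"xyz":[0,0,-0.2],"spin":0}
    - {"xyz":[0,0,-0.4],"spin":0}
    - {"xyz":[0,0,-0.5],"spin":0}
    - {"xyz":[0,0,-0.5],"spin":0}
    - {"xyz":[0,0,-0.5],"spin":0}
  gripper: 100

```text
time: 38.0
tool_pos: [511.0, -348.2, 199.9]
tcp_rot: [3.14, -0.001, 0.15]
contact_force: [-0.0, 0.3, -0.3]
grip_width: 91.9
finger_force: 0.0
```

Run:
```python
from h import *
plan((578.7,323.8,202),yaw=.15,step=56)
im=bot.capture("side"); b=bot.capture("top")
c=np.zeros((420,800,3),np.uint8); c[:,:420]=cv2.resize(im[120:220,260:360],(420,420),interpolation=cv2.INTER_CUBIC); c[:380,420:]=cv2.resize(b[170:270,390:490],(380,380),interpolation=cv2.INTER_CUBIC)
cv2.imwrite('pics/h.png',c)
```

```text
at [ 511.  -348.2  199.9] yaw 0.15 F [-0.   0.3 -0.3] w 91.9 t 38.0
-> [578.7 323.8 202. ]
   [0.16, -0.63, -0.0]
   [0.16, -0.63, -0.0]
   [0.16, -0.63, -0.01]
   [0.16, -0.63, 0.0]
   [0.16, -0.63, -0.0]
   [0.17, -0.63, -0.0]
   [0.16, -0.62, -0.0]
   [0.16, -0.63, -0.01]
   [0.16, -0.63, 0.0]
   [0.16, -0.63, -0.0]
   [0.16, -0.63, -0.0]
   [0.16, -0.63, -0.0]
   [0.16, -0.63, -0.01]
```

View pics/h.png

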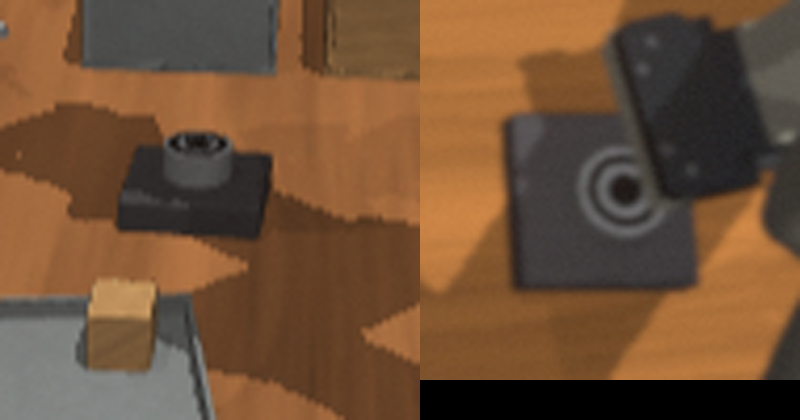

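The bearing lies flat on the block. Its top is at (625,190) in the right crop and the block's centre is at about (602,201); allowing for parallax it is within about 4 mm of centre. Next I return the driver.

>>> jog_arm:
  targets:
    - {"xyz":[0.16,-0.63,0],"spin":0}
    - {"xyz":[0.16,-0.63,0],"spin":0}
    - {"xyz":[0.16,-0.63,0],"spin":0}
    - {"xyz":[0.16,-0.63,0],"spin":0}
    - {"xyz":[0.17,-0.63,0],"spin":0}
    - {"xyz":[0.16,-0.63,0],"spin":0}
    - {"xyz":[0.16,-0.63,0],"spin":0}
    - {"xyz":[0.16,-0.63,0],"spin":0}
    - {"xyz":[0.16,-0.63,0],"spin":0}
    - {"xyz":[0.16,-0.63,0],"spin":0}

```text
time: 39.35
tool_pos: [563.0, 171.0, 197.6]
tcp_rot: [3.141, -0.0, 0.15]
contact_force: [-0.1, -0.6, -0.1]
grip_width: 91.7
finger_force: 0.0
```

>>> jog_arm:
  targets:
    - {"xyz":[0.16,-0.63,0],"spin":0}
    - {"xyz":[0.16,-0.63,0],"spin":0}
    - {"xyz":[0.16,-0.4,0],"spin":0}
    - {"xyz":[0,-0.22,0],"spin":0}
    - {"xyz":[0,0,0],"spin":0}
    - {"xyz":[0,0,0],"spin":0}
    - {"xyz":[0,0,0],"spin":0}
    - {"xyz":[0,0,0],"spin":0}
    - {"xyz":[0,0,0],"spin":0}
    - {"xyz":[0,0,0],"spin":0}

```text
time: 40.6
tool_pos: [578.7, 323.6, 197.1]
tcp_rot: [3.142, 0.0, 0.15]
contact_force: [0.7, -0.5, -0.3]
grip_width: 92.1
finger_force: 0.0
```

Run:
```python
from h import *
plan((578.7,323.8,75),yaw=.15)
```

```text
at [578.7 323.6 197.1] yaw 0.15 F [ 0.7 -0.5 -0.3] w 92.1 t 40.6
-> [578.7 323.8  75. ]
   [0.0, -0.0, 0.51]
   [0.0, -0.0, 0.51]
   [0.0, -0.0, 0.51]
```

>>> jog_arm:
  targets:
    - {"xyz":[0,0,0.4],"spin":0}
    - {"xyz":[0,0,0.4],"spin":0}
    - {"xyz":[0,0,0.4],"spin":0}
    - {"xyz":[0,0,0.2],"spin":0}
    - {"xyz":[0,0,0.12],"spin":0}
    - {"xyz":[0,0,0],"spin":0}
    - {"xyz":[0,0,0],"spin":0}
    - {"xyz":[0,0,0],"spin":0}
    - {"xyz":[0,0,0],"spin":0}
    - {"xyz":[0,0,0],"spin":0}

```text
time: 41.85
tool_pos: [578.8, 323.8, 75.7]
tcp_rot: [3.142, -0.0, 0.15]
contact_force: [-0.1, 0.2, 0.2]
grip_width: 91.9
finger_force: 0.0
```

>>> jog_arm:
  targets:
    - {"xyz":[0,0,0],"spin":0}
    - {"xyz":[0,0,0],"spin":0}
    - {"xyz":[0,0,0],"spin":0}
    - {"xyz":[0,0,0],"spin":0}
    - {"xyz":[0,0,0],"spin":0}
    - {"xyz":[0,0,0],"spin":0}
    - {"xyz":[0,0,0],"spin":0}
    - {"xyz":[0,0,0],"spin":0}
    - {"xyz":[0,0,-0.1],"spin":0}
    - {"xyz":[0,0,-0.3],"spin":0}
  gripper: 0

```text
time: 43.1
tool_pos: [577.6, 323.2, 106.3]
tcp_rot: [3.14, 0.004, 0.15]
contact_force: [1.1, 0.1, -2.5]
grip_width: 35.5
finger_force: 30.0
```

Run:
```python
from h import *
plan((578.7,323.8,200),(614.4,-57,200),yaw=.15)
```

```text
at [577.6 323.2 106.3] yaw 0.15 F [ 1.1  0.1 -2.5] w 35.5 t 43.1
-> [578.7 323.8 200. ]
   [0.01, -0.0, -0.59]
   [0.01, -0.01, -0.58]
-> [614.4 -57.  200. ]
   [-0.03, 0.6, -0.0]
   [-0.04, 0.59, -0.0]
   [-0.03, 0.6, -0.0]
   [-0.04, 0.6, -0.0]
   [-0.03, 0.6, -0.0]
   [-0.04, 0.59, -0.0]
   [-0.03, 0.6, -0.0]
   [-0.03, 0.6, -0.0]
```

>>> jog_arm:
  targets:
    - {"xyz":[0,0,-0.5],"spin":0}
    - {"xyz":[0,0,-0.6],"spin":0}
    - {"xyz":[-0.03,0.6,0],"spin":0}
    - {"xyz":[-0.04,0.6,0],"spin":0}
    - {"xyz":[-0.03,0.6,0],"spin":0}
    - {"xyz":[-0.04,0.6,0],"spin":0}
    - {"xyz":[-0.03,0.6,0],"spin":0}
    - {"xyz":[-0.04,0.6,0],"spin":0}
    - {"xyz":[-0.03,0.6,0],"spin":0}
    - {"xyz":[-0.03,0.4,0],"spin":0}

```text
time: 44.35
tool_pos: [612.1, -45.7, 195.7]
tcp_rot: [3.141, 0.0, 0.148]
contact_force: [0.5, 0.7, -3.4]
grip_width: 35.6
finger_force: 30.0
```

>>> jog_arm:
  targets:
    - {"xyz":[0,0.18,0],"spin":0}
    - {"xyz":[0,0,0],"spin":0}
    - {"xyz":[0,0,0.4],"spin":0}
    - {"xyz":[0,0,0.4],"spin":0}
    - {"xyz":[0,0,0.3],"spin":0}
    - {"xyz":[0,0,0.2],"spin":0}
    - {"xyz":[0,0,0.1],"spin":0}
    - {"xyz":[0,0,0],"spin":0}
    - {"xyz":[0,0,0],"spin":0}
    - {"xyz":[0,0,0],"spin":0}

```text
time: 45.6
tool_pos: [614.9, -57.7, 84.4]
tcp_rot: [3.141, -0.001, 0.15]
contact_force: [-0.4, 0.1, -1.7]
grip_width: 35.8
finger_force: 30.0
```

Lower 16.5 mm (0.2), then release.

>>> jog_arm:
  targets:
    - {"xyz":[0,0,0.1],"spin":0}
    - {"xyz":[0,-0.01,0.05],"spin":0}
    - {"xyz":[0,0,0.03],"spin":0}
    - {"xyz":[0,0,0.02],"spin":0}
    - {"xyz":[0,0,0.01],"spin":0}
    - {"xyz":[0,0,0],"spin":0}
    - {"xyz":[0,0,0],"spin":0}
    - {"xyz":[0,0,0],"spin":0}
    - {"xyz":[0,0,0],"spin":0}
    - {"xyz":[0,0,0],"spin":0}

```text
time: 46.85
tool_pos: [614.3, -56.7, 67.4]
tcp_rot: [3.141, -0.001, 0.15]
contact_force: [-3.3, 1.4, 5.3]
grip_width: 35.4
finger_force: 30.0
```

>>> jog_arm:
  targets:
    - {"xyz":[0,0,0],"spin":0}
    - {"xyz":[0,0,0],"spin":0}
    - {"xyz":[0,0,0],"spin":0}
    - {"xyz":[0,0,0],"spin":0}
    - {"xyz":[0,0,0],"spin":0}
    - {"xyz":[0,0,-0.2],"spin":0}
    - {"xyz":[0,0,-0.4],"spin":0}
    - {"xyz":[0,0,-0.5],"spin":0}
    - {"xyz":[0,0,-0.5],"spin":0}
    - {"xyz":[0,0,0],"spin":0}
  gripper: 100

```text
time: 48.1
tool_pos: [616.3, -57.2, 199.9]
tcp_rot: [3.138, -0.008, 0.15]
contact_force: [-0.0, -0.1, 0.3]
grip_width: 91.4
finger_force: 0.0
```

Run:
```python
from h import *
plan((495.7,328.2,200),yaw=.15)
```

```text
at [616.3 -57.2 199.9] yaw 0.15 F [-0.  -0.1  0.3] w 91.4 t 48.1
-> [495.7 328.2 200. ]
   [-0.09, -0.55, -0.0]
   [-0.08, -0.56, -0.0]
   [-0.09, -0.55, -0.0]
   [-0.08, -0.56, -0.0]
   [-0.09, -0.55, -0.0]
   [-0.08, -0.56, -0.0]
   [-0.09, -0.55, -0.0]
   [-0.08, -0.55, -0.0]
   [-0.09, -0.56, -0.0]
```

>>> jog_arm:
  targets:
    - {"xyz":[-0.08,-0.56,0],"spin":0}
    - {"xyz":[-0.08,-0.56,0],"spin":0}
    - {"xyz":[-0.09,-0.56,0],"spin":0}
    - {"xyz":[-0.08,-0.56,0],"spin":0}
    - {"xyz":[-0.09,-0.56,0],"spin":0}
    - {"xyz":[-0.08,-0.56,0],"spin":0}
    - {"xyz":[-0.09,-0.56,0],"spin":0}
    - {"xyz":[-0.08,-0.56,0],"spin":0}
    - {"xyz":[-0.08,-0.5,0],"spin":0}
    - {"xyz":[0,0,0],"spin":0}

```text
time: 49.35
tool_pos: [493.9, 330.5, 194.4]
tcp_rot: [-3.141, 0.001, 0.154]
contact_force: [0.8, -0.6, 0.8]
grip_width: 91.4
finger_force: 0.0
```

>>> jog_arm:
  targets:
    - {"xyz":[0,0,0],"spin":0}
    - {"xyz":[0,0,0],"spin":0}
    - {"xyz":[0,0,0.2],"spin":0}
    - {"xyz":[0,0,0.3],"spin":0}
    - {"xyz":[0,0,0.2],"spin":0}
    - {"xyz":[0,0,0],"spin":0}
    - {"xyz":[0,0,0],"spin":0}
    - {"xyz":[0,0,0],"spin":0}
    - {"xyz":[0,0,0],"spin":0}
    - {"xyz":[0,0,0],"spin":0}

```text
time: 50.6
tool_pos: [495.6, 328.3, 139.0]
tcp_rot: [-3.142, -0.001, 0.15]
contact_force: [0.0, 0.5, -0.2]
grip_width: 91.8
finger_force: 0.0
```

>>> jog_arm:
  targets:
    - {"xyz":[0,0,0.3],"spin":0}
    - {"xyz":[0,0,0.3],"spin":0}
    - {"xyz":[0,0,0.15],"spin":0}
    - {"xyz":[0,0,0.06],"spin":0}
    - {"xyz":[0,0,0],"spin":0}
    - {"xyz":[0,0,0],"spin":0}
    - {"xyz":[0,0,0],"spin":0}
    - {"xyz":[0,0,0],"spin":0}
    - {"xyz":[0,0,0],"spin":0}
    - {"xyz":[0,0,0],"spin":0}

```text
time: 51.85
tool_pos: [495.5, 328.2, 73.9]
tcp_rot: [3.142, -0.0, 0.15]
contact_force: [0.7, 0.8, -0.0]
grip_width: 91.7
finger_force: 0.0
```

>>> jog_arm:
  targets:
    - {"xyz":[0,0,0],"spin":0}
    - {"xyz":[0,0,0],"spin":0}
    - {"xyz":[0,0,0],"spin":0}
    - {"xyz":[0,0,0],"spin":0}
    - {"xyz":[0,0,0],"spin":0}
    - {"xyz":[0,0,0],"spin":0}
    - {"xyz":[0,0,0],"spin":0}
    - {"xyz":[0,0,0],"spin":0}
    - {"xyz":[0,0,-0.1],"spin":0}
    - {"xyz":[0,0,-0.3],"spin":0}
  gripper: 0

```text
time: 53.1
tool_pos: [494.2, 327.5, 104.7]
tcp_rot: [3.14, 0.004, 0.15]
contact_force: [1.4, -0.3, -5.4]
grip_width: 45.8
finger_force: 30.0
```

Run:
```python
from h import *
plan((597.2,72,200),yaw=.15,start=(495.7,328.3,200))
```

```text
at [495.7 328.3 200. ] yaw 0.15 F [ 1.4 -0.3 -5.4] w 45.8 t 53.1
-> [597.2  72.  200. ]
   [0.13, 0.56, 0.0]
   [0.13, 0.56, 0.0]
   [0.13, 0.56, 0.0]
   [0.13, 0.56, 0.0]
   [0.13, 0.56, 0.0]
   [0.13, 0.56, 0.0]
```

>>> jog_arm:
  targets:
    - {"xyz":[0,0,-0.5],"spin":0}
    - {"xyz":[0,0,-0.6],"spin":0}
    - {"xyz":[0.13,0.56,0],"spin":0}
    - {"xyz":[0.13,0.56,0],"spin":0}
    - {"xyz":[0.13,0.56,0],"spin":0}
    - {"xyz":[0.13,0.56,0],"spin":0}
    - {"xyz":[0.13,0.56,0],"spin":0}
    - {"xyz":[0.13,0.4,0],"spin":0}
    - {"xyz":[0,0.16,0],"spin":0}
    - {"xyz":[0,0,0],"spin":0}

```text
time: 54.35
tool_pos: [596.8, 71.4, 193.6]
tcp_rot: [-3.141, 0.001, 0.149]
contact_force: [0.3, 0.5, -3.5]
grip_width: 45.7
finger_force: 30.0
```

>>> jog_arm:
  targets:
    - {"xyz":[0,0,0],"spin":0}
    - {"xyz":[0,0,0.3],"spin":0}
    - {"xyz":[0,0,0.4],"spin":0}
    - {"xyz":[0,0,0.4],"spin":0}
    - {"xyz":[0,0,0.2],"spin":0}
    - {"xyz":[0,0,0.1],"spin":0}
    - {"xyz":[0,0,0],"spin":0}
    - {"xyz":[0,0,0],"spin":0}
    - {"xyz":[0,0,0],"spin":0}
    - {"xyz":[0,0,0],"spin":0}

```text
time: 55.6
tool_pos: [597.6, 71.7, 82.4]
tcp_rot: [3.141, -0.001, 0.15]
contact_force: [0.1, -0.5, -4.3]
grip_width: 45.9
finger_force: 30.0
```

Lower 16.5 mm, then release.

>>> jog_arm:
  targets:
    - {"xyz":[0,0,0.1],"spin":0}
    - {"xyz":[0,0,0.05],"spin":0}
    - {"xyz":[0,0,0.03],"spin":0}
    - {"xyz":[0,0,0.02],"spin":0}
    - {"xyz":[0,0,0],"spin":0}
    - {"xyz":[0,0,0],"spin":0}
    - {"xyz":[0,0,0],"spin":0}
    - {"xyz":[0,0,0],"spin":0}
    - {"xyz":[0,0,0],"spin":0}
    - {"xyz":[0,0,0],"spin":0}

```text
time: 56.85
tool_pos: [597.3, 71.7, 65.9]
tcp_rot: [3.141, 0.0, 0.15]
contact_force: [-0.4, -0.0, -3.4]
grip_width: 46.0
finger_force: 30.0
```

>>> jog_arm:
  targets:
    - {"xyz":[0,0,0],"spin":0}
    - {"xyz":[0,0,0],"spin":0}
    - {"xyz":[0,0,0],"spin":0}
    - {"xyz":[0,0,0],"spin":0}
    - {"xyz":[0,0,0],"spin":0}
    - {"xyz":[0,0,-0.2],"spin":0}
    - {"xyz":[0,0,-0.4],"spin":0}
    - {"xyz":[0,0,-0.5],"spin":0}
    - {"xyz":[0,0,-0.5],"spin":0}
    - {"xyz":[0,0,0],"spin":0}
  gripper: 100

```text
time: 58.1
tool_pos: [599.3, 71.8, 198.9]
tcp_rot: [3.14, -0.009, 0.15]
contact_force: [0.2, 0.2, 0.4]
grip_width: 91.9
finger_force: 0.0
```

Run:
```python
from h import *
plan((411.6,328.6,200),yaw=.15,start=(597.4,71.8,200))
im=bot.capture("side")
cv2.imwrite('pics/i.png',cv2.resize(im[130:360,210:400],None,fx=2.6,fy=2.6,interpolation=cv2.INTER_CUBIC))
```

```text
at [597.4  71.8 200. ] yaw 0.15 F [0.2 0.2 0.4] w 91.9 t 58.1
-> [411.6 328.6 200. ]
   [-0.26, -0.5, -0.0]
   [-0.26, -0.51, -0.0]
   [-0.26, -0.5, -0.0]
   [-0.26, -0.5, -0.0]
   [-0.26, -0.51, -0.0]
   [-0.26, -0.5, -0.0]
   [-0.26, -0.5, -0.0]
```

View pics/i.png

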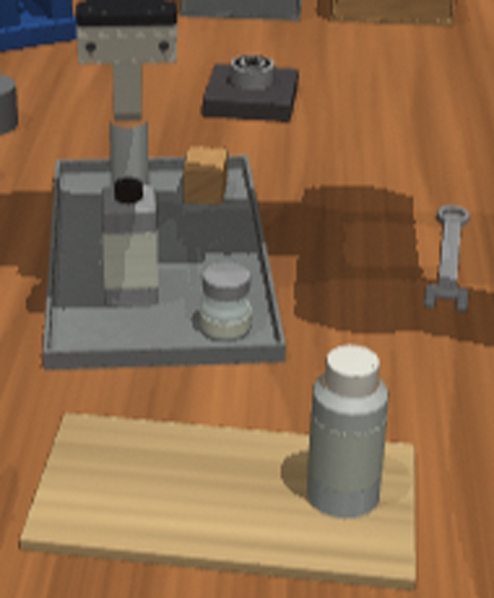

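The driver (128,160) and tin (130,245) are back on the tray, upright. The can is still on the board at (347,430). Fetching the can.

>>> jog_arm:
  targets:
    - {"xyz":[-0.26,-0.5,0],"spin":0}
    - {"xyz":[-0.26,-0.51,0],"spin":0}
    - {"xyz":[-0.26,-0.5,0],"spin":0}
    - {"xyz":[-0.26,-0.5,0],"spin":0}
    - {"xyz":[-0.26,-0.51,0],"spin":0}
    - {"xyz":[-0.26,-0.5,0],"spin":0}
    - {"xyz":[-0.26,-0.5,0],"spin":0}
    - {"xyz":[0,0,0],"spin":0}
    - {"xyz":[0,0,0],"spin":0}
    - {"xyz":[0,0,0],"spin":0}

```text
time: 59.4
tool_pos: [411.9, 327.5, 193.6]
tcp_rot: [3.141, 0.001, 0.148]
contact_force: [1.1, 0.2, 0.1]
grip_width: 91.8
finger_force: 0.0
```

>>> jog_arm:
  targets:
    - {"xyz":[0,0,0.3],"spin":0}
    - {"xyz":[0,0,0.4],"spin":0}
    - {"xyz":[0,0,0.4],"spin":0}
    - {"xyz":[0,0,0.3],"spin":0}
    - {"xyz":[0,0,0.1],"spin":0}
    - {"xyz":[0,0,0],"spin":0}
    - {"xyz":[0,0,0],"spin":0}
    - {"xyz":[0,0,0],"spin":0}
    - {"xyz":[0,0,0],"spin":0}
    - {"xyz":[0,0,0],"spin":0}

```text
time: 60.65
tool_pos: [411.4, 328.5, 74.1]
tcp_rot: [-3.142, -0.0, 0.15]
contact_force: [0.7, -0.7, -0.1]
grip_width: 91.8
finger_force: 0.0
```

>>> jog_arm:
  targets:
    - {"xyz":[0,0,0],"spin":0}
    - {"xyz":[0,0,0],"spin":0}
    - {"xyz":[0,0,0],"spin":0}
    - {"xyz":[0,0,0],"spin":0}
    - {"xyz":[0,0,0],"spin":0}
    - {"xyz":[0,0,0],"spin":0}
    - {"xyz":[0,0,0],"spin":0}
    - {"xyz":[0,0,0],"spin":0}
    - {"xyz":[0,0,-0.1],"spin":0}
    - {"xyz":[0,0,-0.3],"spin":0}
  gripper: 0

```text
time: 61.9
tool_pos: [410.3, 327.8, 105.3]
tcp_rot: [3.14, 0.003, 0.15]
contact_force: [0.9, -0.3, -1.7]
grip_width: 51.7
finger_force: 30.0
```

Run:
```python
from h import *
plan((536.8,-3,200),yaw=.15,start=(411.4,328.5,200))
```

```text
at [411.4 328.5 200. ] yaw 0.15 F [ 0.9 -0.3 -1.7] w 51.7 t 61.9
-> [536.8  -3.  200. ]
   [0.12, 0.54, 0.0]
   [0.11, 0.54, 0.0]
   [0.12, 0.54, 0.0]
   [0.12, 0.55, 0.0]
   [0.11, 0.54, 0.0]
   [0.12, 0.54, 0.0]
   [0.11, 0.54, 0.0]
   [0.12, 0.54, 0.0]
```

>>> jog_arm:
  targets:
    - {"xyz":[0,0,-0.55],"spin":0}
    - {"xyz":[0,0,-0.6],"spin":0}
    - {"xyz":[0.12,0.54,0],"spin":0}
    - {"xyz":[0.11,0.54,0],"spin":0}
    - {"xyz":[0.12,0.54,0],"spin":0}
    - {"xyz":[0.12,0.55,0],"spin":0}
    - {"xyz":[0.11,0.54,0],"spin":0}
    - {"xyz":[0.12,0.54,0],"spin":0}
    - {"xyz":[0.11,0.54,0],"spin":0}
    - {"xyz":[0.12,0.4,0],"spin":0}

```text
time: 63.15
tool_pos: [535.0, 6.3, 198.2]
tcp_rot: [3.141, 0.0, 0.149]
contact_force: [0.0, 0.0, -0.6]
grip_width: 51.5
finger_force: 30.0
```

>>> jog_arm:
  targets:
    - {"xyz":[0,0.14,0],"spin":0}
    - {"xyz":[0,0,0],"spin":0}
    - {"xyz":[0,0,0],"spin":0}
    - {"xyz":[0,0,0.3],"spin":0}
    - {"xyz":[0,0,0.4],"spin":0}
    - {"xyz":[0,0,0.4],"spin":0}
    - {"xyz":[0,0,0.2],"spin":0}
    - {"xyz":[0,0,0.1],"spin":0}
    - {"xyz":[0,0,0],"spin":0}
    - {"xyz":[0,0,0],"spin":0}

```text
time: 64.4
tool_pos: [537.1, -2.8, 86.8]
tcp_rot: [3.141, -0.002, 0.15]
contact_force: [0.5, 0.1, -1.9]
grip_width: 51.6
finger_force: 30.0
```

Lower 20.8 mm (0.26), then release and retreat.

>>> jog_arm:
  targets:
    - {"xyz":[0,0,0.1],"spin":0}
    - {"xyz":[0,0,0.08],"spin":0}
    - {"xyz":[0,0,0.04],"spin":0}
    - {"xyz":[0,0,0.02],"spin":0}
    - {"xyz":[0,0,0.02],"spin":0}
    - {"xyz":[0,0,0],"spin":0}
    - {"xyz":[0,0,0],"spin":0}
    - {"xyz":[0,0,0],"spin":0}
    - {"xyz":[0,0,0],"spin":0}
    - {"xyz":[0,0,0],"spin":0}

```text
time: 65.65
tool_pos: [536.7, -3.0, 65.8]
tcp_rot: [3.141, -0.001, 0.15]
contact_force: [-2.7, -0.5, 6.0]
grip_width: 51.1
finger_force: 30.0
```

>>> jog_arm:
  targets:
    - {"xyz":[0,0,0],"spin":0}
    - {"xyz":[0,0,0],"spin":0}
    - {"xyz":[0,0,0],"spin":0}
    - {"xyz":[0,0,0],"spin":0}
    - {"xyz":[0,0,0],"spin":0}
    - {"xyz":[0,0,-0.2],"spin":0}
    - {"xyz":[0,0,-0.4],"spin":0}
    - {"xyz":[0,0,-0.5],"spin":0}
    - {"xyz":[0,0,-0.5],"spin":0}
    - {"xyz":[0,0,0],"spin":0}
  gripper: 100

```text
time: 66.9
tool_pos: [538.5, -3.2, 197.5]
tcp_rot: [3.139, -0.008, 0.15]
contact_force: [-0.2, -0.2, -0.6]
grip_width: 91.7
finger_force: 0.0
```

>>> jog_arm:
  targets:
    - {"xyz":[-0.1,-0.5,0],"spin":0}
    - {"xyz":[-0.1,-0.5,0],"spin":0}
    - {"xyz":[-0.1,-0.5,0],"spin":0}
    - {"xyz":[-0.1,-0.5,0],"spin":0}
    - {"xyz":[-0.1,-0.5,0],"spin":0}
    - {"xyz":[-0.1,-0.5,0],"spin":0}
    - {"xyz":[-0.1,-0.5,0],"spin":0}
    - {"xyz":[0,0,0],"spin":0}
    - {"xyz":[0,0,0],"spin":0}
    - {"xyz":[0,0,0],"spin":0}

```text
time: 68.15
tool_pos: [439.7, 264.5, 193.0]
tcp_rot: [3.141, 0.0, 0.148]
contact_force: [0.6, -0.3, 0.6]
grip_width: 91.9
finger_force: 0.0
```

Run:
```python
from h import *
b=bot.capture("top"); a=cv2.imread('pics/top0.png')
f=lambda im:cv2.resize(im[140:270,185:365],(400,289),interpolation=cv2.INTER_CUBIC)
c=np.zeros((578,800,3),np.uint8); c[:289,:400]=f(a); c[:289,400:]=f(b); c[289:,:400]=cv2.absdiff(f(a),f(b)); c[289:,400:689]=cv2.resize(b[180:260,400:480],(289,289))
cv2.imwrite('pics/j.png',c); print(bot.get_obs()['tool_pos'])
```

```text
[439.78372988 264.50264709 193.001534  ]
```

View pics/j.png

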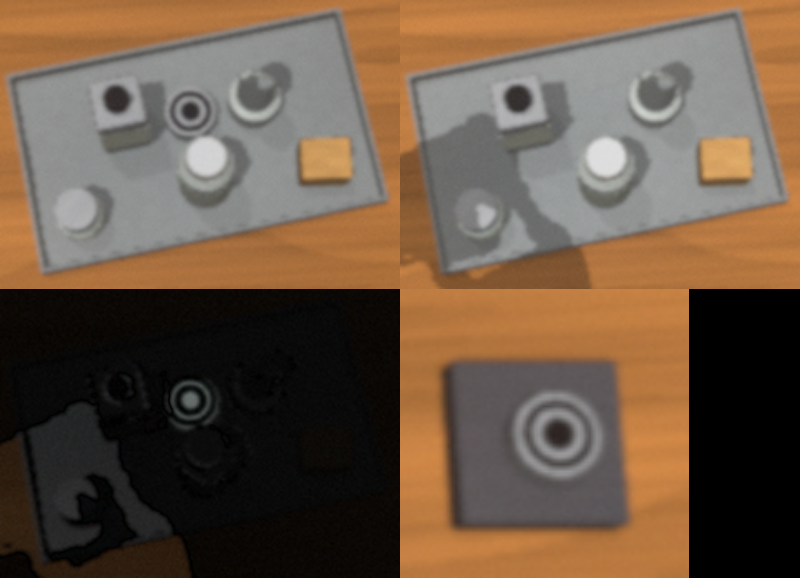

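The tall things sit where they did at the start, and the difference image shows only faint edges. The bearing's centre is at (558,433) on the block, whose corners span 448-628 by 361-527. I'll check its offset in mm.

Run:
```python
from h import *
g=lambda U,V,z:at("top",400+(U-400+.5)/3.6125-.5,180+(V-289+.5)/3.6125-.5,z)
print(g(558,433,49)); q=[g(*p,25) for p in[(452,361),(615,360),(628,525),(462,527)]]; print(np.mean(q,0),[np.linalg.norm(q[i]-q[i-1]) for i in range(4)])
```

```text
[ 511.6 -348.6   49. ]
[ 510.9   -346.225   25.   ] [np.float64(99.9596418561011), np.float64(97.77218418343733), np.float64(99.3833990161335), np.float64(97.43885262050247)]
```

Offset is about 2.5 mm. Handing in.

```bash
python3 -c "
from plant import bot
print(bot.close_job())"
```

```text
the job is handed in; nothing more can be done
None
```

Job handed in at about 68 s, no verdict shown: the bearing is flat on the press block, about 2.5 mm off centre by camera. The can, driver and tin are upright on the tray, matching their start pictures closely, and the jar and carton look unmoved.

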